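Set and clamp a fence straightedge against the master plate

ROBOT

A 6-joint arm with a two-finger parallel gripper is mounted at the origin on a cart in front of the work surface, level with it; the furniture and walls round the work are solid. World frame = base frame: x ahead of the robot, y to its left, z up, the work surface at z = 0. Lengths are in m, angles in rad, forces in N, time in s.
With the tool pointing down it reaches from about 0.3 to 0.775 m from the base axis. Payload 14.6 kg.
Tool frame: the origin (TCP) lies at the very end of the fingers, on their centre line; the grasp point (between the pads) lies 19 mm behind it (ctrl.hold_point_z is the z of the grasp point in the tool frame, in m); z points along the fingers, y is the direction in which the jaws open and shut (so a half turn about z gives the same grasp; the last joint's range is limited). The gripper opens to 94 mm and grips with 3 to 60 N. Pads are 16 mm wide; open, the fingers measure 119 mm over their backs; the gripper's body (75 mm by 177 mm) begins 78 mm behind the grasp point.
Start: joints at [1.129, 0.3, 1.521, -0, 1.321, -0.067], TCP at [0.201, 0.512, 0.205] pointing down, gripper open.
Joint ranges: [-3.03, 3.03], [-0.79, 2.21], [0.23, 2.52], [-1.04, 4.18], [0, 3.07], [-2.55, 2.55]. Speed limits (rad/s): [2.22, 2.22, 2.57, 3.14, 3.14, 3.14].

INTERFACE

Orientations are given as [roll, pitch, yaw] about the fixed x, y, z axes, in that order (R = Rz(yaw) Ry(pitch) Rx(roll)).
In Python, from station import ctrl, cams, hand_in gives the robot as it stands.
- The arm moves only by the tool servo_tool, never from a script. Its argument "rows" is a list of rows, each a list of 7 numbers: the shift along the world's x, y, z in m, then the turn, a rotation vector about the world's x, y, z in rad, then the gripper command: -1 is shut, 1 is fully open, values between are in proportion. A call has exactly 8 rows; each row is the pose to reach, as a shift and turn from the pose measured when the call began; what a row does not reach only later rows make up. A row lasts 1/12 s, in which the tool goes at most 41.7 mm and 7.16 degrees, less where a joint would pass 70% of its speed; a pose out of reach is approached as far as the arm can. A call with a gripper value outside its range is refused whole. The fingers move at their own pace and stop on an object; "newtons" is the grip in N (left out, the last holds). Time passes only in rows, so rows that repeat a pose let the fingers close, or fill a call up. It gives the time, the measured TCP pose, the force and the opening at its end, in the units of the state.
- ctrl.get_obs(): the state, without advancing time (a new reading comes with each control period).
- cams.camera(name): name is "scene" or "side" or "wrist"; returns a dict with "image" (384x512x3 uint8, red, green, blue), "depth" (384x512 float32, m along the optical axis (not along the pixel's ray), 0 where there is no reading), "fx", "fy", "cx", "cy" (pixels), "rvec" (rotation vector, rad) and "tvec" (3), from world to camera coordinates, as OpenCV has them; the wrist camera has in their place "hand_eye" (4x4, takes a point from camera to tool coordinates, whose origin is the TCP and whose axes are the flange's). Camera axes: x right, y down, z forward; pixel columns grow to the right and rows downward; lengths in m; the calibration is good to about 2 mm. The wrist camera is an equidistant fisheye: a pixel r from the principal point sees the ray r / f radians off the axis. A picture is of the moment at which its call begins: read the wrist's pose just before it.
- hand_in(): hands the job in, once; it reports no verdict.
Trained networks look in a picture, given as the dict that the camera call returned (one of the last four; its "shot" number tells which), for a name from the list of things; names that differ only in an ending like _2 or _b are one class to them, and where a whole thing is asked for, a point or a joint stands for the part that bears it (a point fixed in the world has none). Each returns a list of dicts, best first, with "p" (0 to 1); they miss things now and then, are a little off and sometimes report something else, mostly with a low value. They report only what shows in the picture. A call takes as long as a camera call. They do not tell look-alikes from the thing itself.
- cams.spot_in(picture, name): "box" ([left, top, right, bottom] as shares, 0 to 1, of the picture: columns of its width, rows of its height, round what is visible of it).
- cams.place_of(picture, name): "at" ([column, row] as shares, 0 to 1, of the picture: columns of its width, rows of its height: a listed point, or the origin of a listed thing).
The state is a dict: "time_s": time; "qpos": joint angles; "joint_vel": joint speeds; "tau": joint torques, N m; "ee_pos": TCP position; "eef_rot": TCP orientation; "force": force on the tool from outside, world axes, zero at the start; "moment": the same for the moment, N m; "grip_width": finger opening in m.
Only numpy, scipy, OpenCV 4.12 (cv2) and the standard library are available. Lean on these libraries where they do the work, as an engineer would, in place of code of your own. Each camera call takes 0.05 s, during which the arm holds its last target.

TASK

Set up the fence on the fixture: lay the straightedge flat on the fixture base, flush along the long edge of the dark master plate that faces the clamp, its ends even with the plate's ends. Then fit the tee handle's square bore fully down onto the clamp's square shaft and use it to turn the clamp arm until it lies square across the straightedge. Leave the handle on the shaft and do not disturb the white tub and the tape ring standing next to the work.

Things in the scene. Friction and masses are not known exactly. Their poses are not given: they have to be found in the camera images.
- fixture: Fixed aluminium base, x -105..+85, y -105..+105 mm, top 12 mm above the bench. Origin on the bench, below the middle of the master plate's reference edge. The dark steel master plate (x 0..+70, y -80..+80 mm, top 22 mm above the bench) is bolted on; its reference edge is the upright face at x = 0, along y, facing -x. Clamp pivot at x -75, y -55 mm.
- plate_edge (a point): Middle of the foot of the master plate's reference edge, on the base's top (12 mm above the bench). Axes as the fixture: y along the edge, +x into the plate; the straightedge belongs on the -x side.
- clamp (a joint): Clamp arm angle (rad), stays where left. 0: arm points along the fixture's -y, clear of the straightedge; grows counter-clockwise from above to the stop at 1.57, where it points along the fixture's +x, across the straightedge's end. Arm 22 mm wide, reaches 75 mm from the pivot, underside 23 mm, top 33 mm above the bench.
- clamp_shaft (a point): Foot of the clamp's upright square shaft, on its axis, on the arm's top, 33 mm above the bench; turns with the arm, and its x and y axes are square to the shaft's flats (the arm points along its -y). Shaft 18 mm square, 26 mm tall, its top 6 mm tapering to 12 mm square.
- straightedge: Loose steel straightedge, 40 x 160 x 8 mm, 0.35 kg, long side along its y, both long edges alike. Origin: centre of its underside. A grip rib 12 mm wide (x) and 60 mm long (y) rises at its middle from 8 to 44 mm above the underside; take it across the rib. Flush: origin 20 mm from the master plate's edge.
- handle: Loose steel tee handle standing on its hub, 0.22 kg. Origin: centre of hub underside. Hub 40 x 40 x 34 mm; square bore 20.4 mm, 28 mm deep from below, sides along x and y. Above it a grip block 16 mm wide (x), 44 long (y), 34 to 62 mm up; round tee bar along y, 152 mm long, axis 50 mm up. Fits the shaft in any of four quarter turns. Seated: origin at the shaft's foot.
- plastic_tub: Bystander: white plastic tub, 101 mm wide, 60 mm tall; origin at the centre of its underside.
- tape_ring: Bystander: brown ring of tape, 100 mm wide, 24 mm tall; origin at the centre of its underside.
Mind the look-alikes: they are no part of the job. Leave any blue look-alike of the straightedge alone.

How it is judged:
By the outcome, as a careful person would: the job done as asked, in the order asked, and still so for the second after the job is handed in, with the robot touching nothing.
It also fails if it takes over 58 s, if anything falls off the work surface, if the arm or the gripper's body presses on something with over 40 N, if the wrist force passes 120 N, or if a joint passes its speed limit or range.

## Working session

There is one attempt and no reset: what is moved stays moved. The work goes in short steps, Python scripts to look and compute and a tool call to move; the robot and the scene stay as the last step left them, time stands still between calls to the robot, and variables do not carry over. Pictures are saved under pics/ and viewed, and the job is handed in when it is done.

Besides the shell and the picture viewer there is one more tool, called after ">>>" as name(argument=value, ...), one argument or row to a line, values as JSON. servo_tool: Moves the arm, as the interface text tells. Its arguments: {"type":"object","properties":{"rows":{"type":"array"},"newtons":{"type":"number"}},"required":["rows"]}

```bash
ls; mkdir -p pics; cat > h.py <<'E'
import numpy as np, cv2
from station import ctrl, cams, hand_in
def save(p,n): cv2.imwrite('pics/'+n+'.png', p['image'][:,:,::-1])
def RT(p):
    R,_=cv2.Rodrigues(np.array(p['rvec'],float)); return R,np.array(p['tvec'],float).ravel()
def ray(p,u,v):
    R,t=RT(p); d=R.T@np.array([(u-p['cx'])/p['fx'],(v-p['cy'])/p['fy'],1]); return -R.T@t,d
def atz(p,u,v,z):
    o,d=ray(p,u,v); return o+d*(z-o[2])/d[2]
def cloud(p):
    R,t=RT(p); v,u=np.mgrid[0:384,0:512]; D=p['depth']
    X=np.stack([(u-p['cx'])/p['fx']*D,(v-p['cy'])/p['fy']*D,D],-1)
    W=(X-t)@R; W[D==0]=np.nan; return W
E
python3 - <<'E'
from h import *
print(ctrl.get_obs())
for n in ['scene','side']:
    p=cams.camera(n); save(p,n+'0'); W=cloud(p); np.savez(n+'0.npz',W=W,im=p['image'])
    o,d=ray(p,256,192); print(n,o,d)
    for k in ['fixture','plate_edge','clamp','clamp_shaft','straightedge','handle','plastic_tub','tape_ring']:
        for r in (cams.place_of(p,k)if k!='clamp' else [])[:3]:
            u,v=r['at'][0]*512,r['at'][1]*384
            print(k,'at',round(r['p'],2),int(u),int(v),W[min(int(v),383),min(int(u),511)].round(3))
        if k!='plate_edge':
          for r in cams.spot_in(p,k)[:3]:
            print(k,'box',round(r['p'],2),(np.array(r['box'])*[512,384,512,384]).round())
E
```

```text
pics
{'time_s': 0.0, 'qpos': array([ 1.12942159e+00,  3.00495507e-01,  1.52155811e+00, -1.14582249e-05,
        1.32072017e+00, -6.65983512e-02]), 'joint_vel': array([ 0.00036037, -0.00102143, -0.00071254,  0.00077678, -0.00121395,
        0.00057937]), 'tau': array([ 2.85758881e-05, -5.31808376e+01, -3.52727509e+01,  7.08881859e-02,
        2.45351106e-02, -1.30594403e-04]), 'ee_pos': array([0.20122901, 0.51158718, 0.20488267]), 'eef_rot': array([-3.14041340e+00, -6.75298311e-05,  2.76681907e+00]), 'force': array([-0.46403381, -0.00857542,  0.35699323]), 'moment': array([-0.0288462 ,  0.02412214, -0.02923203]), 'grip_width': 0.0939322083939396}
scene [ 0.08893265 -0.56635574  0.67269068] [ 0.44159612  0.61709547 -0.65141211]
fixture at 0.76 276 200 [ 0.561 -0.002  0.012]
fixture box 0.69 [228. 168. 325. 237.]
plate_edge at 0.66 277 196 [0.572 0.007 0.015]
clamp box 0.64 [257. 206. 283. 229.]
clamp box 0.33 [295. 245. 351. 289.]
clamp_shaft at 0.72 267 214 [ 0.489 -0.055  0.041]
clamp_shaft at 0.69 200 168 [0.465 0.261 0.009]
clamp_shaft box 0.91 [261. 203. 287. 236.]
straightedge at
[... 950 characters left out ...]
338. 244.]
clamp_shaft at 0.59 275 222 [ 0.485 -0.053  0.034]
clamp_shaft box 0.69 [267. 210. 297. 238.]
straightedge at 0.87 210 187 [0.467 0.243 0.007]
straightedge at 0.86 256 294 [ 0.287 -0.241  0.039]
straightedge at 0.59 184 220 [0.312 0.12  0.021]
straightedge box 0.89 [197. 168. 222. 198.]
straightedge box 0.89 [169. 204. 205. 241.]
straightedge box 0.82 [249. 273. 265. 325.]
handle at 0.71 332 275 [ 0.464 -0.287  0.027]
handle box 0.94 [305. 241. 362. 285.]
plastic_tub at 0.94 261 163 [0.655 0.238 0.027]
plastic_tub box 0.82 [243. 144. 274. 171.]
tape_ring at 0.72 278 219 [ 0.49  -0.059  0.044]
tape_ring at 0.58 377 240 [ 0.643 -0.258  0.024]
tape_ring box 0.63 [360. 220. 400. 250.]
```

```bash
python3 - <<'E'
import cv2,numpy as np
for n,(a,b,c,d) in {'scene0':(140,110,400,350),'side0':(150,130,410,330)}.items():
    im=cv2.imread(f'pics/{n}.png'); cv2.imwrite(f'pics/{n}z.png',cv2.resize(im[b:d,a:c],None,fx=3,fy=2.5 if n=='scene0' else 3,interpolation=2))
# topdown height/colour map
for n in ['scene0','side0']:
    z=np.load(n+'.npz');W=z['W'];im=z['im']
    out=np.full((450,400,3),40,np.uint8)
    ok=np.isfinite(W).all(-1)&(W[...,2]<0.12)&(W[...,2]>-0.02)
    P=W[ok];C=im[ok][:,::-1]
    c=((0.45-P[:,1])*500).astype(int); r=((P[:,0]*-1+0.85)*500).astype(int)
    m=(c>=0)&(c<450)&(r>=0)&(r<400)
    out=np.full((400,450,3),40,np.uint8); out[r[m],c[m]]=C[m]
    cv2.imwrite(f'pics/{n}top.png',cv2.resize(cv2.medianBlur(out,3),(675,600)))
E
```

```text
(no output)
```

View pics/scene0z.png

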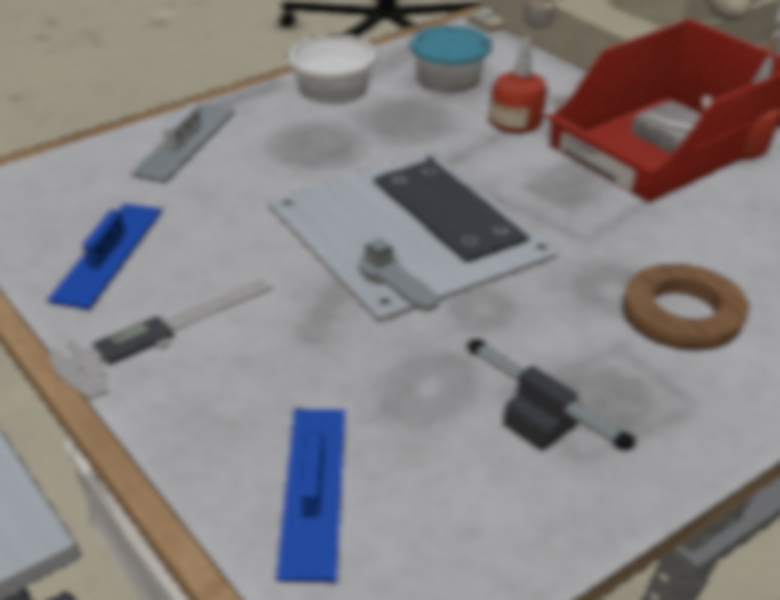

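View pics/side0z.png

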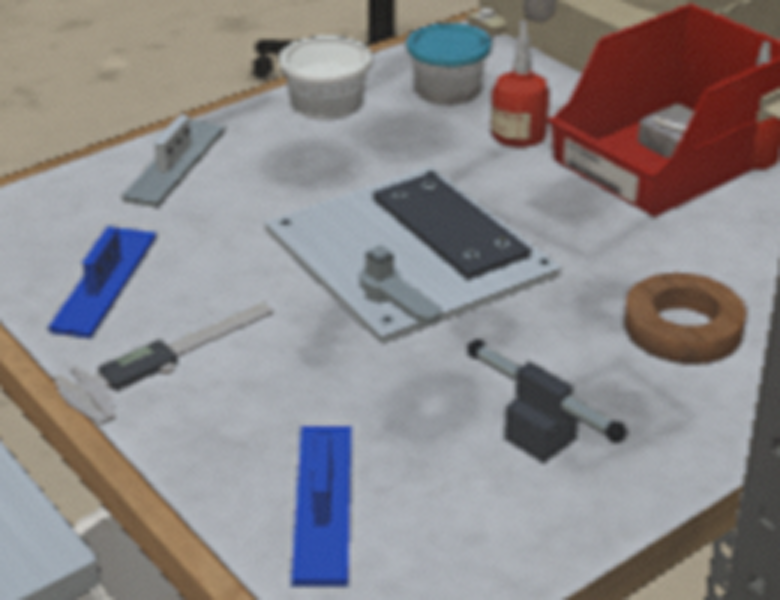

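The scene and side views agree:
- The grey straightedge is far left, around scene pixel (205,167).
- Two blue look-alikes are at left and at front.
- The tee handle is at about (320,277).
- The fixture is at (276,200), with the clamp arm pointing along its -y.
- The tub is at (251,135) and the ring at (368,232).

Next I'll fit poses from the depth.

```bash
cat > fit.py <<'E'
from h import *
from scipy.optimize import minimize
def rect(P,guess=None):
    (c,s,a)=cv2.minAreaRect((P[:,:2]*1000).astype(np.float32)); return np.round(c,1),np.round(s,1),round(a,1)
E
python3 - <<'E'
from fit import *
print(ctrl.get_obs()['time_s'])
for n in ['scene0','side0']:
    z=np.load(n+'.npz');W=z['W'];im=z['im'].astype(int); ok=np.isfinite(W).all(-1)
    print(n)
    g=im.mean(-1); sat=im.max(-1)-im.min(-1)
    near=lambda x,y,r: ok&(np.hypot(W[...,0]-x,W[...,1]-y)<r)
    # dark plate
    m=near(.6,.0,.14)&(g<100)&(W[...,2]>.012)&(W[...,2]<.03); m=cv2.morphologyEx(m.astype(np.uint8),2,np.ones((2,2)))>0
    k,l,st,_=cv2.connectedComponentsWithStats(m.astype(np.uint8)); i=1+st[1:,4].argmax(); m=l==i
    print('plate',rect(W[m]),W[m].mean(0).round(4),m.sum(), np.nanmedian(W[m][:,2]))
    m=near(.56,-.0,.18)&(W[...,2]>.007)&(W[...,2]<.03); print('base',rect(W[m]),np.median(W[m],0).round(4),m.sum())
    m=near(.48,-.06,.1)&(W[...,2]>.028); print('clamp',rect(W[m]),m.sum()); 
    m=near(.48,-.06,.06)&(W[...,2]>.045); print('shaft',W[m].mean(0).round(4),m.sum(),W[m].max(0))
    m=near(.48,.25,.12)&(W[...,2]>.004)&(sat<60); print('SE',rect(W[m]),m.sum())
    m=near(.48,.25,.12)&(W[...,2]>.018)&(sat<60); print('rib',rect(W[m]),m.sum(),W[m].mean(0).round(4),W[m].max(0))
    m=near(.47,-.28,.12)&(W[...,2]>.041); print('tee',rect(W[m]),m.sum(),W[m].mean(0).round(4),W[m].max(0))
    m=near(.47,-.28,.05)&(W[...,2]>.056); print('grip',rect(W[m]) if m.sum()>3 else 0,m.sum())
    m=near(.65,.25,.08)&(W[...,2]>.05); print('tub',rect(W[m]),m.sum())
    m=near(.66,-.24,.09)&(W[...,2]>.015); print('ring',rect(W[m]),m.sum())
E
```

```text
1.5
scene0
plate (array([606. , -10.3]), array([155.3,  75.5]), 83.8) [nan nan nan] 969 0.023318286324744614
base (array([522. ,  -7.2]), array([236.4, 267.9]), 84.3) [ 0.5607 -0.0071  0.0141] 3273
clamp (array([487., -78.]), array([88. , 36.6]), 82.2) 325
shaft [ 0.4879 -0.0496  0.055 ] 65 [ 0.49989146 -0.03743227  0.06164719]
SE (array([482.2, 252.3]), array([219.2, 219.1]), 5.2) 563
rib (array([474. , 271.6]), array([62.3, 14.2]), 35.6) 135 [0.4722 0.2679 0.0357] [0.50188223 0.292384   0.04780714]
tee (array([ 479.4, -262.3]), array([ 17.8, 148.4]), 6.2) 512 [ 0.4772 -0.2661  0.0564] [ 0.49338867 -0.18884495  0.06664267]
grip (array([ 481.3, -279.6]), array([17.8, 96.9]), 6.2) 214
tub (array([670.3, 277. ]), array([92.6, 98.9]), 69.1) 396
ring (array([ 685.7, -235. ]), array([ 99.8, 130. ]), 82.3) 936
side0
plate (array([605.7, -13. ]), array([158.3,  72. ]), 85.0) [nan nan nan] 854 0.020320709643539814
base (array([560.9, -14.5]), array([235.2, 193.4]), 84.2) [ 0.5633 -0.0142  0.0119] 2775
clamp (array([488.9, -81.7]), array([87.2, 37.1]), 82.0) 270
shaft [ 0.4891 -0.0539  0.053 ] 56 [ 0.49994773 -0.04139793  0.06164352]
SE (array([475.8, 267.1]), array([168.9,  46.6]), 35.0) 412
rib (array([476.9, 266.7]), array([63.1, 16.6]), 36.3) 122 [0.474  0.2634 0.0337] [0.50335078 0.28707199 0.04636708]
tee (array([ 479.9, -265.9]), array([ 20.7, 150.3]), 4.7) 433 [ 0.478  -0.2707  0.0536] [ 0.49560196 -0.19076113  0.06410153]
grip (array([ 482.9, -275. ]), array([19.5, 88.8]), 9.1) 118
tub (array([672.1, 272.2]), array([98.1, 99.3]), 61.7) 391
ring (array([ 684.7, -235.6]), array([127.7, 100.3]), 9.8) 738
```

```bash
cat >> h.py <<'E'
from scipy.spatial.transform import Rotation as Ro
def wrist(n=None):
    o=ctrl.get_obs(); p=cams.camera('wrist'); p['T']=pose(o)
    if n: save(p,n); np.savez(n+'.npz',**{k:np.array(v) for k,v in p.items()})
    return p
def pose(o):
    T=np.eye(4); T[:3,:3]=Ro.from_euler('xyz',o['eef_rot']).as_matrix(); T[:3,3]=o['ee_pos']; return T
def wray(p,u,v):
    u=np.asarray(u,float);v=np.asarray(v,float)
    x=(u-p['cx'])/p['fx'];y=(v-p['cy'])/p['fy'];r=np.hypot(x,y)+1e-12
    d=np.stack([x/r*np.sin(r),y/r*np.sin(r),np.cos(r)],-1)
    M=p['T']@p['hand_eye']; return M[:3,3],d@M[:3,:3].T
def watz(p,u,v,z):
    o,d=wray(p,u,v); return o+d*((z-o[2])/d[...,2])[...,None]
def ortho(p,z,x0,x1,y0,y1,s=0.0005):
    # top-down rectified view on plane z ; rows: x descending, cols: y descending
    xs=np.arange(x1,x0,-s); ys=np.arange(y1,y0,-s)
    X,Y=np.meshgrid(xs,ys,indexing='ij'); P=np.stack([X,Y,np.full_like(X,z),np.ones_like(X)],-1)
    C=P@np.linalg.inv(p['T']@p['hand_eye']).T
    rr=np.hypot(C[...,0],C[...,1]); th=np.arctan2(rr,C[...,2])
    u=p['fx']*th*C[...,0]/rr+p['cx']; v=p['fy']*th*C[...,1]/rr+p['cy']
    return cv2.remap(p['image'],u.astype(np.float32),v.astype(np.float32),cv2.INTER_CUBIC)
E
python3 - <<'E'
from h import *
p=wrist('w0'); print(p['hand_eye'],p['fx'],p['cx'],p['cy'], p.keys())
E
```

```text
[[-5.10575239e-04 -9.65600869e-01 -2.60028270e-01  7.53239901e-02]
 [ 9.99999565e-01 -6.96122967e-04  6.21478293e-04  2.05533382e-04]
 [-7.81111630e-04 -2.60027839e-01  9.65600804e-01 -1.78578226e-01]
 [ 0.00000000e+00  0.00000000e+00  0.00000000e+00  1.00000000e+00]] 297.3186396354542 255.8877512589034 191.0532545468795 dict_keys(['image', 'depth', 'fx', 'fy', 'cx', 'cy', 'hand_eye', 'shot', 'T'])
```

>>> servo_tool(
  rows=[
    [0.03,-0.03,0.0,0,0,-0.12,1],
    [0.06,-0.06,0.0,0,0,-0.24,1],
    [0.09,-0.09,0.0,0,0,-0.36,1],
    [0.12,-0.12,0.0,0,0,-0.48,1],
    [0.15,-0.15,0.01,0,0,-0.6,1],
    [0.18,-0.18,0.015,0,0,-0.72,1],
    [0.2,-0.2,0.02,0,0,-0.84,1],
    [0.22,-0.22,0.02,0,0,-0.96,1],
  ],
)

```text
time_s: 2.22
ee_pos: [0.4232, 0.29, 0.2267]
eef_rot: [3.14, -0.0, 1.8]
force: [0.3, 1.5, -0.4]
grip_width: 0.0937
```

>>> servo_tool(
  rows=[
    [0.01,-0.01,0,0,0,-0.12,1],
    [0.02,-0.02,0,0,0,-0.24,1],
    [0.03,-0.02,0,0,0,-0.36,1],
    [0.04,-0.02,0,0,0,-0.48,1],
    [0.04,-0.02,0,0,0,-0.6,1],
    [0.04,-0.02,0,0,0,-0.72,1],
    [0.04,-0.02,0,0,0,-0.84,1],
    [0.04,-0.02,0,0,0,-0.96,1],
  ],
)

```text
time_s: 2.88
ee_pos: [0.4632, 0.2699, 0.2267]
eef_rot: [3.14, -0.0, 0.834]
force: [0.4, -0.5, 0.1]
grip_width: 0.0938
```

```bash
python3 - <<'E'
from h import *
o=ctrl.get_obs(); print(o['ee_pos'],o['eef_rot'],o['qpos'],o['time_s'])
p=wrist('w1')
E
```

```text
[0.46317832 0.26993964 0.22665568] [ 3.13979571e+00 -3.46045685e-04  8.33662135e-01] [ 0.46013378  0.25232225  1.5317155  -0.00158294  1.35657727  1.19760404] 2.8833
```

View pics/w1.png

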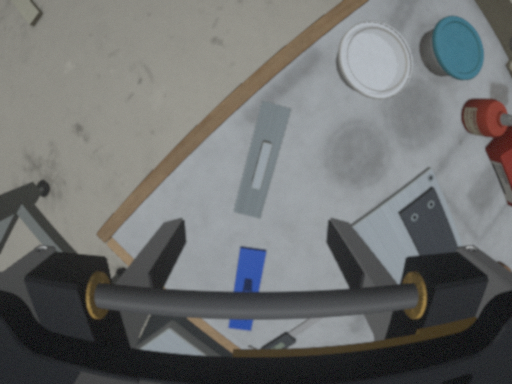

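The wrist view shows the grey straightedge at (263,160) with its rib at (262,165). The blue one is at (247,288) and the tub at (375,60). I'll rectify it and measure.

```bash
cat >> h.py <<'E'
def load(n):
    z=np.load(n+'.npz'); return {k:z[k] for k in z.files}
E
python3 - <<'E'
from h import *
p=load('w1')
im=ortho(p,0.008,.37,.58,.16,.37); im2=ortho(p,0.044,.42,.53,.21,.32,.00025)
cv2.imwrite('pics/o1.png',im[:,:,::-1]);cv2.imwrite('pics/o2.png',im2[:,:,::-1])
print(p['depth'][160,262],im.shape,im2.shape)
E
```

```text
0.3637854 (420, 420, 3) (441, 441, 3)
```

View pics/o1.png

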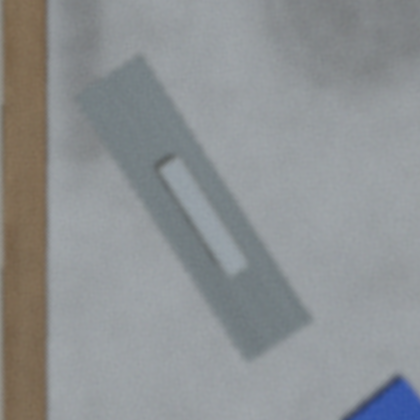

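View pics/o2.png

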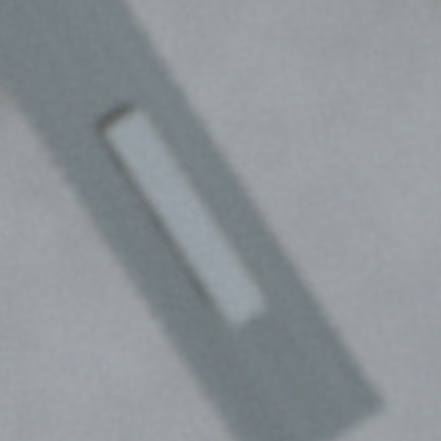

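>>> servo_tool(
  rows=[
    [0.006,0.001,-0.03,0,0,-0.1,1],
    [0.013,0.003,-0.065,0,0,-0.2,1],
    [0.013,0.003,-0.1,0,0,-0.256,1],
    [0.013,0.003,-0.135,0,0,-0.256,1],
    [0.013,0.003,-0.165,0,0,-0.256,1],
    [0.013,0.003,-0.19,0,0,-0.256,1],
    [0.013,0.003,-0.205,0,0,-0.256,1],
    [0.013,0.003,-0.212,0,0,-0.256,1],
  ],
)

```text
time_s: 3.6
ee_pos: [0.4752, 0.2724, 0.0123]
eef_rot: [3.14, 0.003, 0.571]
force: [0.1, 0.3, -0.4]
grip_width: 0.0936
```

>>> servo_tool(
  rows=[
    [0,0,0,0,0,0,-1],
    [0,0,0,0,0,0,-1],
    [0,0,0,0,0,0,-1],
    [0,0,0,0,0,0,-1],
    [0,0,0,0,0,0,-1],
    [0,0,0,0,0,0,-1],
    [0,0,0,0,0,0,-1],
    [0,0,0,0,0,0,-1],
  ],
  newtons=40,
)

```text
time_s: 4.27
ee_pos: [0.4752, 0.2724, 0.0125]
eef_rot: [3.14, 0.003, 0.571]
force: [0.5, 1.2, -0.2]
grip_width: 0.0444
```

>>> servo_tool(
  rows=[
    [0,0,0,0,0,0,-1],
    [0,0,0,0,0,0,-1],
    [0,0,0,0,0,0,-1],
    [0,0,0,0,0,0,-1],
    [0,0,0,0,0,0,-1],
    [0,0,0,0,0,0,-1],
    [0,0,0,0,0,0,-1],
    [0,0,0.004,0,0,0,-1],
  ],
)

```text
time_s: 4.93
ee_pos: [0.4747, 0.2722, 0.0158]
eef_rot: [3.14, 0.004, 0.571]
force: [-0.2, 0.6, -4.5]
grip_width: 0.0122
```

>>> servo_tool(
  rows=[
    [0,0,0.03,0,0,0,-1],
    [-0.005,-0.01,0.065,0,0,0,-1],
    [-0.012,-0.035,0.1,0,0,0,-1],
    [-0.021,-0.065,0.13,0,0,0,-1],
    [-0.03,-0.095,0.16,0,0,0,-1],
    [-0.04,-0.125,0.19,0,0,0,-1],
    [-0.05,-0.155,0.22,0,0,0,-1],
    [-0.055,-0.17,0.234,0,0,0,-1],
  ],
)

```text
time_s: 5.6
ee_pos: [0.4187, 0.1005, 0.2522]
eef_rot: [3.139, 0.003, 0.571]
force: [0.9, -0.0, -3.7]
grip_width: 0.012
```

```bash
python3 - <<'E'
from h import *
o=ctrl.get_obs(); print(o['ee_pos'],o['eef_rot'],o['force'],o['moment'],o['grip_width'])
p=wrist('w2')
E
```

```text
[0.41874377 0.10048902 0.25220245] [3.13937458e+00 2.86195733e-03 5.70807085e-01] [ 0.93384649 -0.03818543 -3.65201577] [-0.07622339  0.0996738   0.04552723] 0.012039433346553918
```

View pics/w2.png

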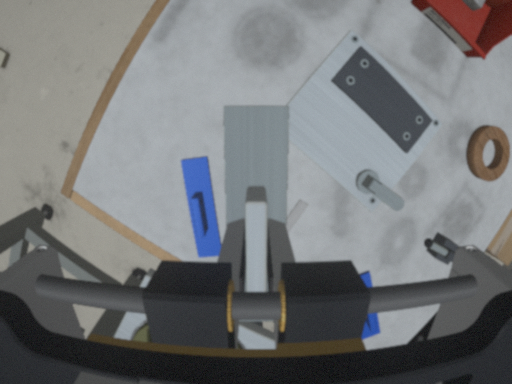

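The fixture is fully visible: the plate is centred at (382,99), the shaft is at (368,182), and the handle is at (440,247). The far end of the held straightedge is at row 106, columns 224–288.

```bash
python3 - <<'E'
from h import *
p=load('w2')
im=ortho(p,0.022,.43,.69,-.14,.12,.0005); cv2.imwrite('pics/o3.png',im[:,:,::-1])
z=p['T'][2,3]-.0045
for uv in [(224,106),(288.5,105.5),(223,170),(289,170)]:
    P=watz(p,*uv,z); print((np.linalg.inv(p['T'])@np.r_[P,1])[:3].round(4))
# intensity edges of the SE in image
g=cv2.cvtColor(p['image'],7).astype(int)
print(g[98:114,256], g[150,218:230],g[150,283:296])
E
```

```text
[ 0.0804 -0.0194  0.0042]
[0.0807 0.0199 0.0043]
[ 0.0405 -0.0207  0.0043]
[0.0404 0.0208 0.0044]
[169 169 169 168 168 168 162 147 136 130 134 132 132 133 132 134] [171 168 169 169 166 158 146 136 135 135 135 135] [137 138 134 133 132 143 162 171 173 171 171 170 171]
```

View pics/o3.png

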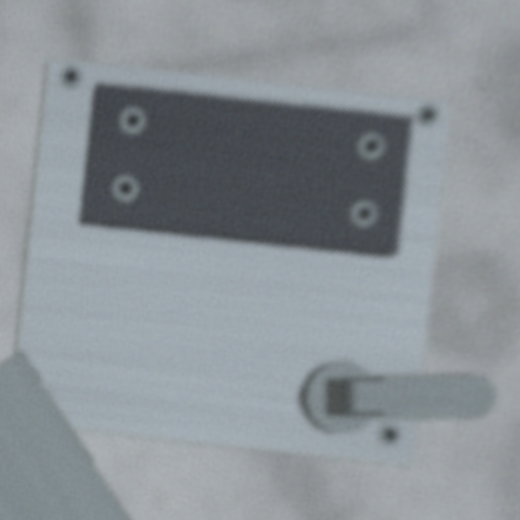

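```bash
cat > plate.py <<'E'
from h import *
def plate(p,x0=.43,x1=.69,y0=-.14,y1=.12,zc=.033):
    s=.0005; im=ortho(p,0.022,x0,x1,y0,y1,s); g=cv2.cvtColor(im,7)
    m=(cv2.GaussianBlur(g,(5,5),0)<118).astype(np.uint8); m=cv2.morphologyEx(m,cv2.MORPH_OPEN,np.ones((25,25)))
    k,l,st,_=cv2.connectedComponentsWithStats(m); i=1+st[1:,4].argmax()
    c=max(cv2.findContours((l==i).astype(np.uint8),0,1)[0],key=cv2.contourArea)
    r=cv2.minAreaRect(c); b=cv2.boxPoints(r)
    W=np.c_[x1-b[:,1]*s,y1-b[:,0]*s]; ctr=W.mean(0)
    e=[W[1]-W[0],W[2]-W[1]]; e.sort(key=np.linalg.norm); L=e[1]; L=L*np.sign(L[1])
    yaw=np.arctan2(L[1],L[0])-np.pi/2
    org=ctr-.035*np.array([np.cos(yaw),np.sin(yaw)])
    return org,yaw,[np.linalg.norm(q) for q in e]
def f2w(org,yaw,x,y): return org+np.array([np.cos(yaw)*x-np.sin(yaw)*y,np.sin(yaw)*x+np.cos(yaw)*y])
if __name__=='__main__':
    import sys
    p=load(sys.argv[1]); o,y,e=plate(p); print(o,np.degrees(y),y,e); print('SE',f2w(o,y,-.02,0),'pivot',f2w(o,y,-.075,-.055))
E
python3 plate.py w2
```

```text
[0.57026064 0.00118596] -6.1027803 -0.10651362 [np.float32(0.07151692), np.float32(0.15991873)]
SE [0.550374   0.00331221] pivot [ 0.4898385  -0.04552891]
```

```bash
python3 - <<'E'
from h import *
for n in ['scene','side']:
    p=cams.camera(n); R,t=RT(p)
    x0,x1,y0,y1,s=.43,.69,-.16,.12,.0005
    X,Y=np.meshgrid(np.arange(x1,x0,-s),np.arange(y1,y0,-s),indexing='ij')
    P=np.stack([X,Y,np.full_like(X,.022)],-1)@R.T+t
    u=p['fx']*P[...,0]/P[...,2]+p['cx'];v=p['fy']*P[...,1]/P[...,2]+p['cy']
    im0=cv2.imread(f'pics/{n}0.png'); g=cv2.cvtColor(cv2.remap(im0,u.astype(np.float32),v.astype(np.float32),2),6)
    m=(g<118).astype(np.uint8); m=cv2.morphologyEx(m,cv2.MORPH_OPEN,np.ones((35,35)))
    k,l,st,_=cv2.connectedComponentsWithStats(m); i=1+st[1:,4].argmax()
    c=max(cv2.findContours((l==i).astype(np.uint8),0,1)[0],key=cv2.contourArea)
    r=cv2.minAreaRect(c); print(n,x1-r[0][1]*s,y1-r[0][0]*s,np.array(r[1])*s,r[2])
p=load('w2'); print(p['depth'][99,382])
o,d=wray(p,382,99); M=p['T']@p['hand_eye']; f=M[:3,2]@d; print(o+d/f*p['depth'][99,382])
E
```

```text
scene 0.6034024353027343 -0.006847198486328143 [0.16897615 0.0772009 ] 5.954107761383057
side 0.6010742797851562 -0.012986907958984384 [0.17041129 0.07718654] 5.946863174438477
0.38910225
[0.60346499 0.00230156 0.02044509]
```

>>> servo_tool(
  rows=[
    [0.015,-0.013,-0.01,0,0,0.12,-1],
    [0.03,-0.026,-0.02,0,0,0.24,-1],
    [0.05,-0.042,-0.04,0,0,0.36,-1],
    [0.07,-0.058,-0.065,0,0,0.48,-1],
    [0.09,-0.074,-0.09,0,0,0.6,-1],
    [0.108,-0.088,-0.115,0,0,0.72,-1],
    [0.12,-0.0965,-0.14,0,0,0.84,-1],
    [0.12,-0.0965,-0.152,0,0,0.893,-1],
  ],
)

```text
time_s: 6.42
ee_pos: [0.5395, 0.0042, 0.094]
eef_rot: [-3.138, 0.002, 1.468]
force: [0.6, 0.6, -4.9]
grip_width: 0.0121
```

```bash
python3 - <<'E'
from h import *
o=ctrl.get_obs(); print(o['ee_pos'],o['eef_rot'],o['force'],o['moment'],o['grip_width'],o['qpos'])
p=wrist('w3')
E
```

```text
[0.53948113 0.0041948  0.09404596] [-3.13816329e+00  1.98366736e-03  1.46817664e+00] [ 0.62439248  0.61832462 -4.85038955] [-0.05447915  0.06868981  0.02388252] 0.012057418173022633 [-0.05919604  0.39761588  1.66567312 -0.00207622  1.0818168   0.04440553]
```

View pics/w3.png

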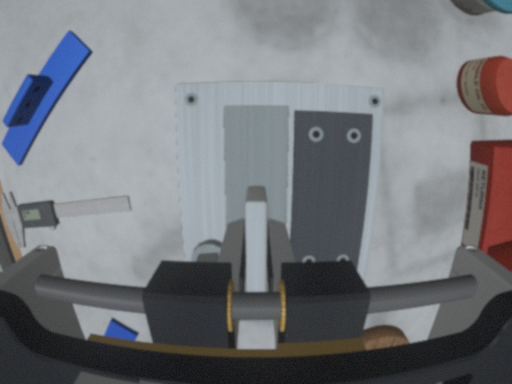

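The plate's upper-left corner is at (295,110) and the SE end's corners are at (223,106) and (289,106). I'll get their relative positions.

```bash
python3 - <<'E'
from h import *
p=load('w3'); g=cv2.cvtColor(p['image'],7).astype(np.float32); T=p['T']
def edge(u,v0,v1,horiz,thr=None,sgn=None):
    # subpixel strongest gradient
    prof=g[v0:v1,u-4:u+5].mean(1) if horiz else g[u-4:u+5,v0:v1].mean(0)
    d=np.abs(np.diff(cv2.GaussianBlur(prof[None],(5,1),0)[0])); i=d.argmax(); s=slice(max(i-2,0),i+3)
    return v0+(d[s]*np.arange(len(d))[s]).sum()/d[s].sum()+.5
zs=T[2,3]-.0045
E=[watz(p,u,edge(u,98,114,True),zs) for u in (235,256,278)]
L=[watz(p,edge(v,214,232,False),v,zs) for v in (125,150,180)]
print('SE end',np.round(E,4));print('SE left',np.round(L,4))
Pe=[watz(p,u,edge(u,102,120,True),.022) for u in (306,330,358)]
Pl=[watz(p,edge(v,286,302,False),v,.022) for v in (122,150,180,215,240)]
Pr=[watz(p,edge(v,358,380,False),v,.022) for v in (125,150,180,215)]
print('plate end',np.round(Pe,4));print('plate left',np.round(Pl,4));print('plate right',np.round(Pr,4))
for X in (E,Pe): 
  a=np.polyfit([q[0] for q in X],[q[1] for q in X],1); print('slope deg',np.degrees(np.arctan(a[0])))
for X in (L,Pl,Pr): 
  a=np.polyfit([q[1] for q in X],[q[0] for q in X],1); print('slope deg',-np.degrees(np.arctan(a[0])))
c,s=np.cos(-.1065),np.sin(-.1065)
fy=lambda q:-s*q[0]+c*q[1]; fx=lambda q:c*q[0]+s*q[1]
print('end diff plate-SE along fy',np.mean([fy(q) for q in Pe])-np.mean([fy(q) for q in E]))
print('fx: plate left',[fx(q).round(4) for q in Pl],'SE left',[fx(q).round(4) for q in L], 'right',[fx(q).round(4) for q in Pr])
E
```

```text
SE end [[0.5355 0.086  0.0895]
 [0.5482 0.0846 0.0895]
 [0.5615 0.0833 0.0895]]
SE left [[0.5266 0.0744 0.0895]
 [0.5252 0.0589 0.0895]
 [0.5234 0.0398 0.0895]]
plate end [[0.5894 0.0779 0.022 ]
 [0.6101 0.0757 0.022 ]
 [0.6354 0.0732 0.022 ]]
plate left [[ 0.578   0.0689  0.022 ]
 [ 0.5754  0.0452  0.022 ]
 [ 0.5728  0.0191  0.022 ]
 [ 0.5693 -0.013   0.022 ]
 [ 0.5673 -0.0376  0.022 ]]
plate right [[ 0.6478  0.0618  0.022 ]
 [ 0.6455  0.0396  0.022 ]
 [ 0.6428  0.0123  0.022 ]
 [ 0.6391 -0.0211  0.022 ]]
slope deg -5.998671083885942
slope deg -5.807058773569708
slope deg -5.372670336375522
slope deg -5.782032001086512
slope deg -6.017566464502815
end diff plate-SE along fy -0.0022189112764853525
fx: plate left [np.float64(0.5674), np.float64(0.5673), np.float64(0.5675), np.float64(0.5675), np.float64(0.5681)] SE left [np.float64(0.5157), np.float64(0.516), np.float64(0.5162)] right [np.float64(0.6376), np.float64(0.6376), np.float64(0.6378), np.float64(0.6377)]
```

>>> servo_tool(
  rows=[
    [0.004,-0.0015,-0.005,0,0,0,-1],
    [0.008,-0.003,-0.015,0,0,0,-1],
    [0.008,-0.003,-0.03,0,0,0,-1],
    [0.008,-0.003,-0.043,0,0,0,-1],
    [0.008,-0.003,-0.055,0,0,0,-1],
    [0.008,-0.003,-0.0635,0,0,0,-1],
    [0.008,-0.003,-0.0635,0,0,0,-1],
    [0.008,-0.003,-0.0635,0,0,0,-1],
  ],
)

```text
time_s: 7.13
ee_pos: [0.546, 0.0021, 0.0293]
eef_rot: [-3.135, 0.002, 1.469]
force: [-0.2, 0.6, -4.0]
grip_width: 0.0116
```

```bash
cat > rel.py <<'E'
from h import *
import sys
def rel(p,show=True,se_top=None):
    g=cv2.cvtColor(p['image'],7).astype(np.float32); T=p['T']
    def edge(u,v0,v1,horiz):
        prof=g[v0:v1,u-4:u+5].mean(1) if horiz else g[u-4:u+5,v0:v1].mean(0)
        d=np.abs(np.diff(cv2.GaussianBlur(prof[None],(5,1),0)[0])); i=d.argmax(); s=slice(max(i-2,0),i+3)
        return v0+(d[s]*np.arange(len(d))[s]).sum()/d[s].sum()+.5
    zs=T[2,3]-.0045 if se_top is None else se_top
    us=[edge(u,98,116,True) for u in (235,256,278)]
    E=[watz(p,u,e,zs) for u,e in zip((235,256,278),us)]
    L=[watz(p,edge(v,214,232,False),v,zs) for v in (125,150,180)]
    R=[watz(p,edge(v,280,300,False),v,zs) for v in (125,150,180)]
    up=[edge(u,90,120,True) for u in (306,325,350)]
    Pe=[watz(p,u,e,.022) for u,e in zip((306,325,350),up)]
    print('rows',us,up)
    c,s=np.cos(-.1035),np.sin(-.1035)
    fy=lambda q:round(float(-s*q[0]+c*q[1])*1000,1); fx=lambda q:round(float(c*q[0]+s*q[1])*1000,1)
    print('SE end fy',[fy(q) for q in E],'plate end fy',[fy(q) for q in Pe],'SE left fx',[fx(q) for q in L],'right',[fx(q) for q in R])
if __name__=='__main__':
    o=ctrl.get_obs(); print(o['ee_pos'],o['eef_rot'],o['force'],o['moment'],o['grip_width'],o['time_s'])
    p=wrist(sys.argv[1]); rel(p)
    cv2.imwrite('pics/'+sys.argv[1]+'z.png',cv2.resize(p['image'][70:270,170:400,::-1],None,fx=3,fy=3,interpolation=2))
E
python3 rel.py w4
```

```text
[0.54598371 0.00212329 0.0293356 ] [-3.13515069e+00  1.92218613e-03  1.46876202e+00] [-0.2223118   0.55054136 -4.01843095] [-0.07539308  0.04165047 -0.00962317] 0.011590133289702724 7.1333
rows [np.float64(104.72526770551113), np.float64(104.66152770602235), np.float64(104.75673661776679)] [np.float64(106.71320911007001), np.float64(107.693167661773), np.float64(109.27748968654818)]
SE end fy [139.4, 139.4, 139.4] plate end fy [138.7, 138.6, 138.4] SE left fx [522.8, 523.0, 523.2] right [567.4, 567.5, 567.4]
```

View pics/w4z.png

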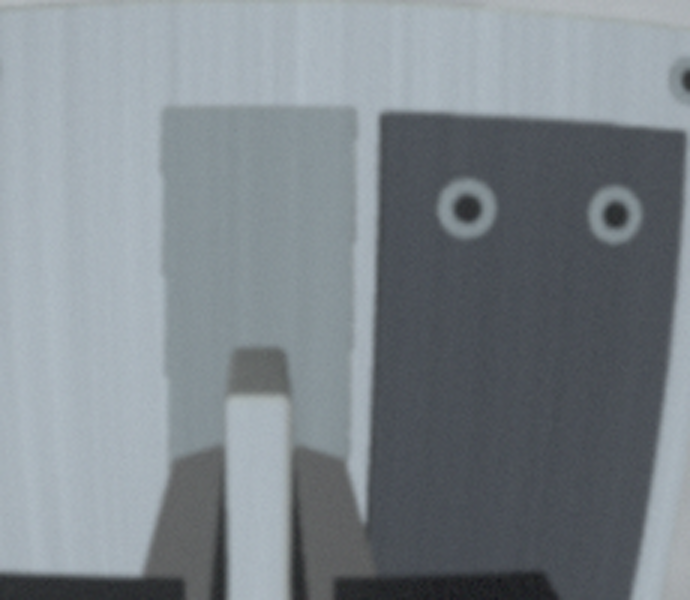

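>>> servo_tool(
  rows=[
    [0.001,-0.001,-0.002,0,0,0,-1],
    [0.002,-0.0015,-0.004,0,0,0,-1],
    [0.003,-0.0015,-0.004,0,0,0,-1],
    [0.004,-0.0015,-0.004,0,0,0,-1],
    [0.004,-0.0015,-0.004,0,0,0,-1],
    [0.004,-0.0015,-0.004,0,0,0,-1],
    [0.004,-0.0015,-0.004,0,0,0,-1],
    [0.004,-0.0015,-0.004,0,0,0,-1],
  ],
)

```text
time_s: 7.85
ee_pos: [0.5503, 0.0006, 0.0259]
eef_rot: [-3.136, 0.002, 1.469]
force: [-0.1, 0.3, -4.4]
grip_width: 0.0117
```

```bash
python3 rel.py w5
```

```text
[0.55028846 0.00057548 0.02590492] [-3.13618652e+00  1.88645600e-03  1.46878619e+00] [-0.12934074  0.28152234 -4.3880411 ] [-0.0183207   0.05274255  0.03325312] 0.011676592574321867 7.85
rows [np.float64(104.6797708982803), np.float64(104.65066056087659), np.float64(104.7174621025153)] [np.float64(104.80995484546865), np.float64(105.65321580340269), np.float64(107.41361759364463)]
SE end fy [138.4, 138.3, 138.4] plate end fy [138.7, 138.7, 138.4] SE left fx [527.4, 527.4, 527.6] right [568.3, 568.1, 567.9]
```

View pics/w5z.png

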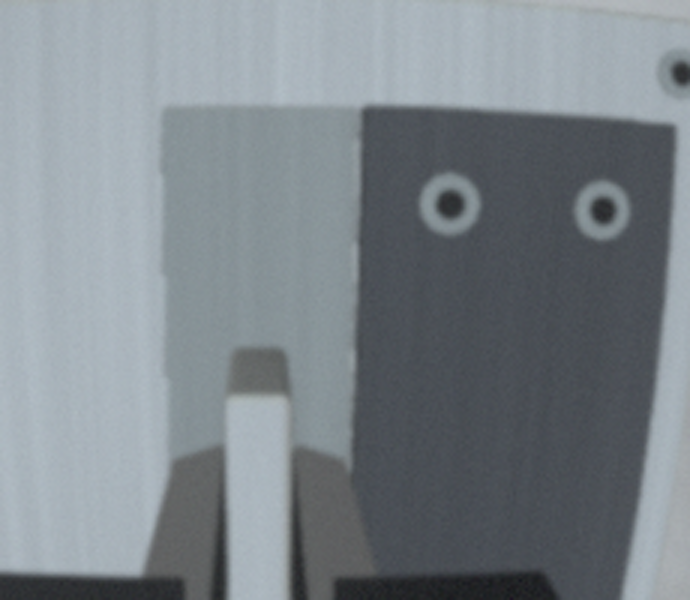

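The ends are even to about 0.3 mm and the gap is under 0.5 mm. Next: press lightly into the edge and lower.

>>> servo_tool(
  rows=[
    [0.001,0.0,0,0,0,0,-1],
    [0.002,0.0,0,0,0,0,-1],
    [0.0025,0.0,0,0,0,0,-1],
    [0.0025,0.0,-0.001,0,0,0,-1],
    [0.0025,0.0,-0.002,0,0,0,-1],
    [0.0025,0.0,-0.003,0,0,0,-1],
    [0.0025,0.0,-0.003,0,0,0,-1],
    [0.0025,0.0,-0.003,0,0,0,-1],
  ],
)

```text
time_s: 8.57
ee_pos: [0.5516, 0.0008, 0.0246]
eef_rot: [-3.133, 0.002, 1.469]
force: [-21.8, 1.9, 27.5]
grip_width: 0.0114
```

```bash
python3 rel.py w6
```

```text
[0.55161698 0.000764   0.02458584] [-3.13313684e+00  1.97060479e-03  1.46879198e+00] [-21.77575048   1.8680238   27.47754656] [ 0.14176881  4.12571573 -0.18395923] 0.011429247367316035 8.5667
rows [np.float64(104.65971227560345), np.float64(104.61375929498864), np.float64(104.70368426663869)] [np.float64(105.63528759777748), np.float64(106.44582737790374), np.float64(107.72987202064951)]
SE end fy [138.7, 138.7, 138.7] plate end fy [138.5, 138.5, 138.5] SE left fx [529.1, 528.9, 528.8] right [568.6, 568.5, 568.4]
```

View pics/w6z.png

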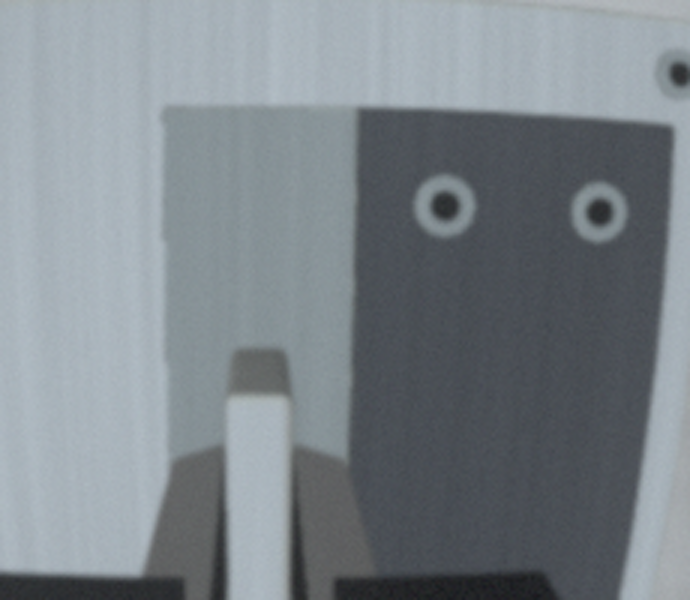

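>>> servo_tool(
  rows=[
    [0,0,0,0,0,0,-1],
    [0,0,0,0,0,0,-1],
    [0,0,0,0,0,0,-0.2],
    [0,0,0,0,0,0,-0.2],
    [0,0,0,0,0,0,-0.2],
    [0,0,0,0,0,0,-0.2],
    [0,0,0,0,0,0,-0.2],
    [0,0,0,0,0,0,-0.2],
  ],
)

```text
time_s: 9.28
ee_pos: [0.5517, 0.0007, 0.0246]
eef_rot: [-3.133, 0.002, 1.469]
force: [-0.3, -0.4, 0.3]
grip_width: 0.0374
```

>>> servo_tool(
  rows=[
    [0,0,0.01,0,0,0,-0.2],
    [0,0,0.03,0,0,0,-0.2],
    [0,0,0.05,0,0,0,0.2],
    [0,0,0.07,0,0,0,0.2],
    [0,0,0.07,0,0,0,0.2],
    [0,0,0.07,0,0,0,0.2],
    [0,0,0.07,0,0,0,0.2],
    [0,0,0.07,0,0,0,0.2],
  ],
)

```text
time_s: 9.95
ee_pos: [0.5512, 0.0008, 0.0938]
eef_rot: [-3.132, 0.002, 1.469]
force: [-0.2, -0.3, 0.4]
grip_width: 0.0564
```

```bash
python3 - <<'E'
from h import *
o=ctrl.get_obs(); print(o['ee_pos'],o['eef_rot'],o['force'])
p=wrist('w7')
cv2.imwrite('pics/w7z.png',cv2.resize(p['image'][70:270,170:400,::-1],None,fx=3,fy=3,interpolation=2))
E
```

```text
[0.55123924 0.00076233 0.09376003] [-3.13188381e+00  2.02685941e-03  1.46882681e+00] [-0.2054623  -0.32036293  0.4146266 ]
```

View pics/w7z.png

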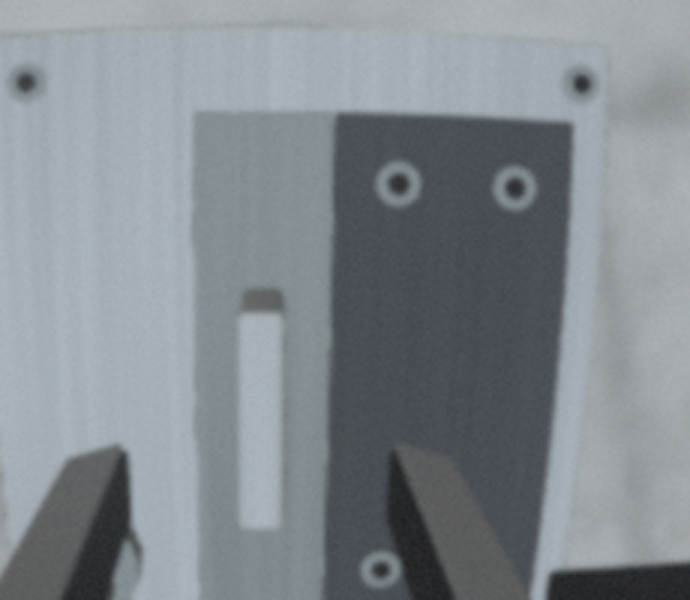

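The straightedge is flush along the plate edge with ends even. Next, the handle.

>>> servo_tool(
  rows=[
    [-0.008,-0.025,0.025,0,0,0.03,0.4],
    [-0.016,-0.055,0.045,0,0,0.06,0.4],
    [-0.025,-0.09,0.065,0,0,0.09,0.4],
    [-0.035,-0.125,0.085,0,0,0.12,0.4],
    [-0.045,-0.16,0.105,0,0,0.15,0.4],
    [-0.055,-0.195,0.125,0,0,0.18,0.4],
    [-0.063,-0.23,0.14,0,0,0.198,0.4],
    [-0.071,-0.265,0.15,0,0,0.198,0.4],
  ],
)

```text
time_s: 10.67
ee_pos: [0.4796, -0.266, 0.245]
eef_rot: [-3.133, 0.003, 1.668]
force: [0.3, -1.1, -0.1]
grip_width: 0.0659
```

>>> servo_tool(
  rows=[
    [0,-0.006,0,0,0,0,0.4],
    [0,-0.006,0,0,0,0,0.4],
    [0,-0.006,0,0,0,0,0.4],
    [0,-0.006,0,0,0,0,0.4],
    [0,-0.006,0,0,0,0,0.4],
    [0,-0.006,0,0,0,0,0.4],
    [0,-0.006,0,0,0,0,0.4],
    [0,-0.006,0,0,0,0,0.4],
  ],
)

```text
time_s: 11.33
ee_pos: [0.4798, -0.2715, 0.2449]
eef_rot: [-3.133, 0.003, 1.669]
force: [0.0, -0.1, 0.7]
grip_width: 0.066
```

```bash
python3 - <<'E'
from h import *
o=ctrl.get_obs(); print(o['ee_pos'],o['eef_rot'],o['force'])
p=wrist('w8')
im=ortho(p,0.062,.42,.54,-.36,-.18,.00025);im2=ortho(p,0.050,.42,.54,-.36,-.18,.00025)
cv2.imwrite('pics/o8.png',im[:,:,::-1])
E
```

```text
[ 0.47983001 -0.27150518  0.24494485] [-3.13253391e+00  2.60023442e-03  1.66879324e+00] [ 0.00598238 -0.08268655  0.74458007]
```

View pics/w8.png

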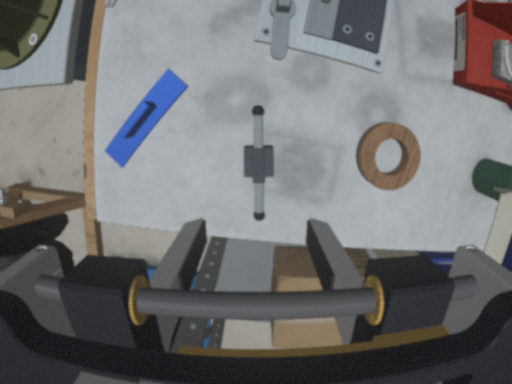

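View pics/o8.png

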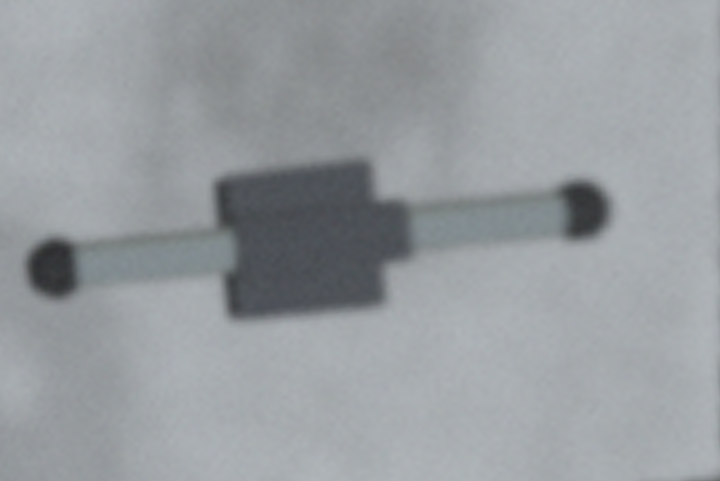

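```bash
python3 - <<'E'
from h import *
p=load('w8')
s=.00025
im=ortho(p,0.050,.42,.54,-.36,-.18,s); g=cv2.GaussianBlur(cv2.cvtColor(im,7),(7,7),0)
m=(g<70).astype(np.uint8)
k,l,st,c=cv2.connectedComponentsWithStats(m)
W=[]
for i in range(1,k):
    if st[i,4]>300: print(st[i],.54-c[i][1]*s,-.18-c[i][0]*s)
im=ortho(p,0.034,.42,.54,-.36,-.18,s); cv2.imwrite('pics/o9.png',im[:,:,::-1])
# fixture edges visible? shaft
im=ortho(p,0.033,.4,.6,-.16,0.0,s); cv2.imwrite('pics/o10.png',im[:,:,::-1])
E
```

```text
[ 584  185   35   47 1186] 0.4882761382799326 -0.3304314924114671
[  31  243   42   51 1726] 0.4729926129779838 -0.19310573580533025
```

View pics/o9.png

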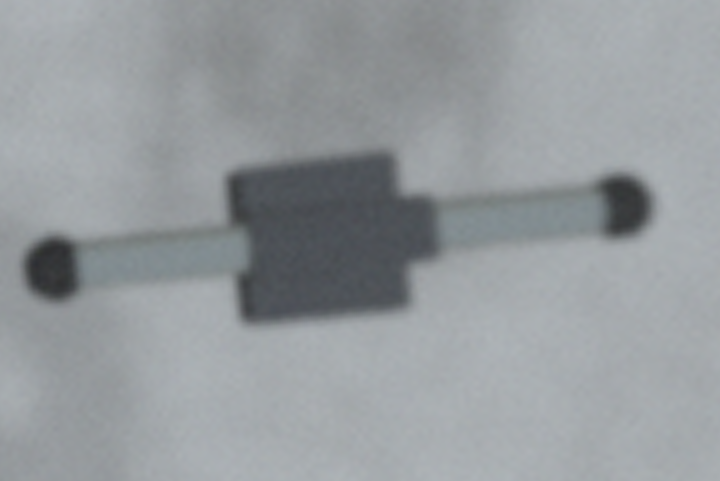

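View pics/o10.png

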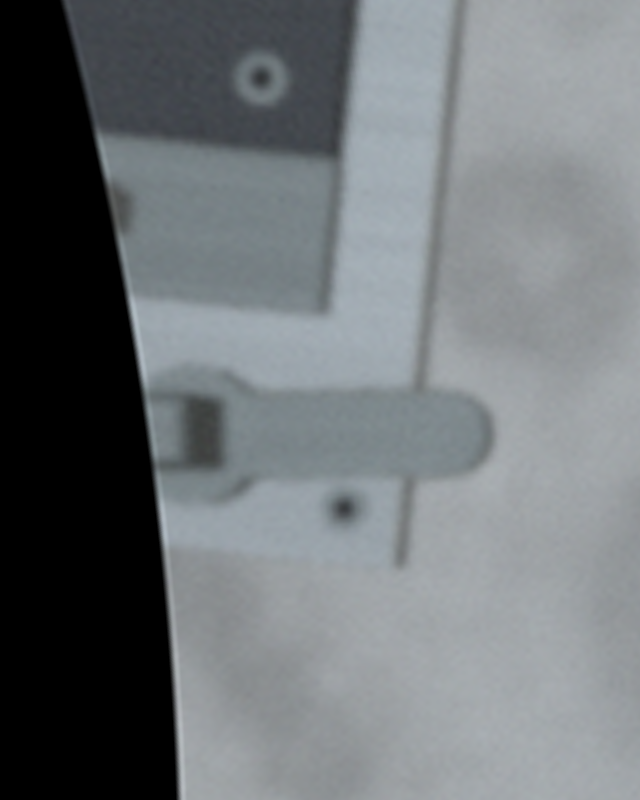

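>>> servo_tool(
  rows=[
    [0.001,0.005,-0.03,0,0,0.012,0],
    [0.001,0.01,-0.06,0,0,0.012,0],
    [0.001,0.01,-0.095,0,0,0.012,0],
    [0.001,0.01,-0.13,0,0,0.012,0],
    [0.001,0.01,-0.16,0,0,0.012,0],
    [0.001,0.01,-0.185,0,0,0.012,0],
    [0.001,0.01,-0.2,0,0,0.012,0],
    [0.001,0.01,-0.205,0,0,0.012,0],
  ],
)

```text
time_s: 12.05
ee_pos: [0.4797, -0.2609, 0.0374]
eef_rot: [-3.13, 0.0, 1.681]
force: [-1.4, -0.3, 0.5]
grip_width: 0.047
```

>>> servo_tool(
  rows=[
    [0,0,0,0,0,0,-1],
    [0,0,0,0,0,0,-1],
    [0,0,0,0,0,0,-1],
    [0,0,0,0,0,0,-1],
    [0,0,0,0,0,0,-1],
    [0,0,0,0,0,0,-1],
    [0,0,0,0,0,0,-1],
    [0,0,0,0,0,0,-1],
  ],
  newtons=60,
)

```text
time_s: 12.72
ee_pos: [0.4803, -0.2611, 0.0383]
eef_rot: [-3.131, 0.001, 1.681]
force: [-0.4, 0.3, 7.5]
grip_width: 0.0159
```

>>> servo_tool(
  rows=[
    [0,0,0.025,0,0,0,-1],
    [-0.004,0.01,0.055,0,0,-0.02,-1],
    [-0.01,0.04,0.08,0,0,-0.04,-1],
    [-0.018,0.075,0.1,0,0,-0.06,-1],
    [-0.026,0.11,0.115,0,0,-0.08,-1],
    [-0.034,0.145,0.122,0,0,-0.084,-1],
    [-0.04,0.17,0.122,0,0,-0.084,-1],
    [-0.04,0.176,0.122,0,0,-0.084,-1],
  ],
)

```text
time_s: 13.38
ee_pos: [0.4392, -0.0823, 0.1609]
eef_rot: [-3.131, 0.001, 1.599]
force: [-0.8, -0.3, -2.7]
grip_width: 0.0157
```

```bash
python3 - <<'E'
from h import *
o=ctrl.get_obs(); print(o['ee_pos'],o['eef_rot'],o['force'],o['grip_width'])
p=wrist('w9')
im=ortho(p,0.059,.42,.56,-.13,0.02,.00025); cv2.imwrite('pics/o11.png',im[:,:,::-1])
E
```

```text
[ 0.43924555 -0.08227094  0.16087502] [-3.13148079e+00  9.08038797e-04  1.59878669e+00] [-0.77264651 -0.31784914 -2.74191053] 0.015656210340441904
```

View pics/w9.png

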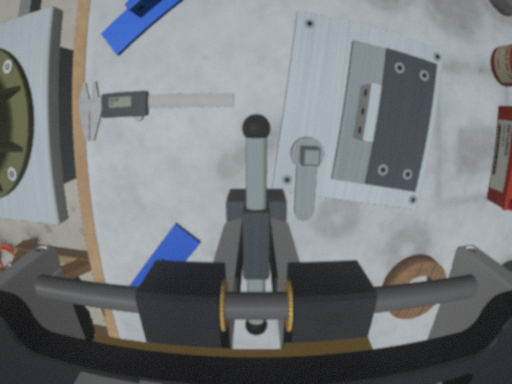

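View pics/o11.png

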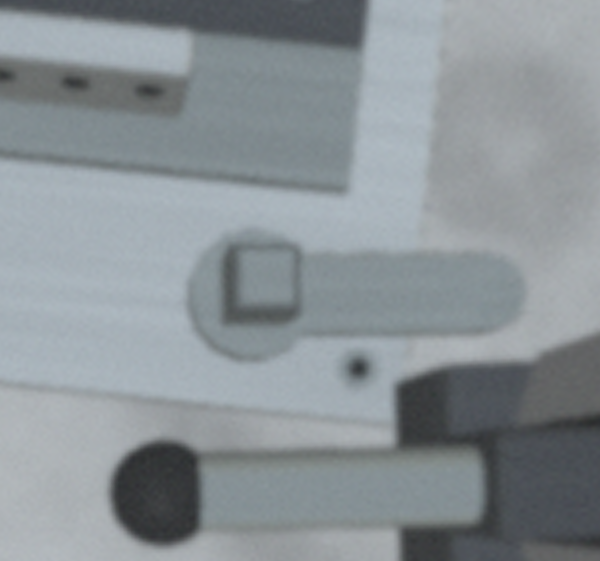

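>>> servo_tool(
  rows=[
    [0.01,0.007,0,0,0,-0.005,-1],
    [0.025,0.017,0,0,0,-0.005,-1],
    [0.04,0.027,0,0,0,-0.005,-1],
    [0.05,0.033,-0.01,0,0,-0.005,-1],
    [0.052,0.035,-0.025,0,0,-0.005,-1],
    [0.052,0.035,-0.04,0,0,-0.005,-1],
    [0.052,0.035,-0.053,0,0,-0.005,-1],
    [0.052,0.035,-0.053,0,0,-0.005,-1],
  ],
)

```text
time_s: 14.1
ee_pos: [0.4908, -0.0486, 0.1049]
eef_rot: [-3.127, 0.0, 1.594]
force: [0.3, 0.3, -3.7]
grip_width: 0.0158
```

```bash
python3 - <<'E'
from h import *
o=ctrl.get_obs(); print(o['ee_pos'],o['eef_rot'],o['force'],o['grip_width'],o['moment'],o['time_s'])
p=wrist('w10'); q=cams.camera('scene'); save(q,'s10')
cv2.imwrite('pics/s10z.png',cv2.resize(q['image'][150:260,210:340,::-1],None,fx=5,fy=5,interpolation=2))
E
```

```text
[ 0.49076626 -0.04860391  0.10494872] [-3.12685480e+00  3.78533293e-04  1.59351199e+00] [ 0.29364597  0.34803328 -3.74901262] 0.015816916117463928 [-0.07707442  0.05100077  0.03062909] 14.1
```

View pics/s10z.png

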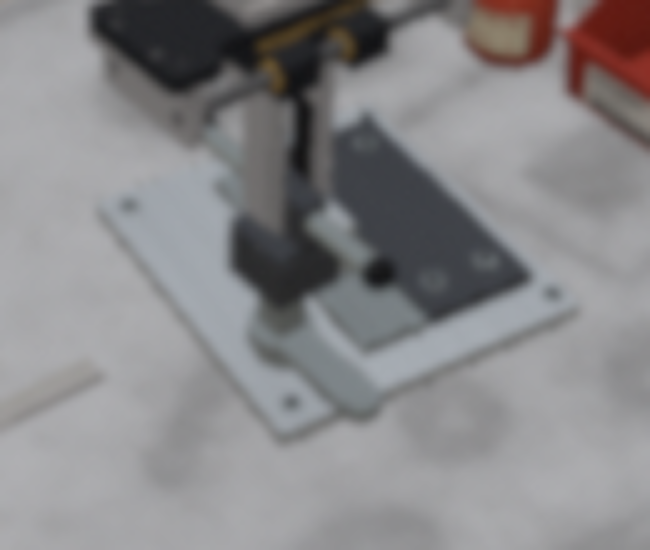

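View pics/w10.png

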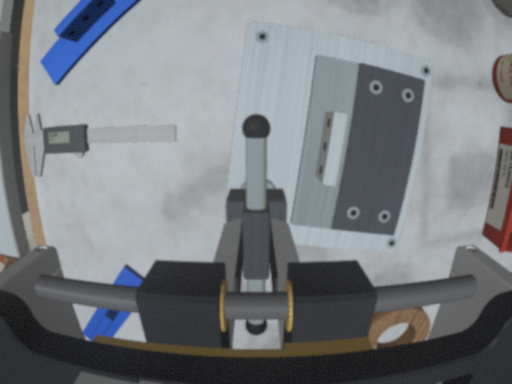

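>>> servo_tool(
  rows=[
    [0.0006,0.0012,0,-0.004,0,0,-1],
    [0.0006,0.0012,-0.004,-0.004,0,0,-1],
    [0.0006,0.0012,-0.008,-0.004,0,0,-1],
    [0.0006,0.0012,-0.011,-0.004,0,0,-1],
    [0.0006,0.0012,-0.014,-0.004,0,0,-1],
    [0.0006,0.0012,-0.017,-0.004,0,0,-1],
    [0.0006,0.0012,-0.02,-0.004,0,0,-1],
    [0.0006,0.0012,-0.02,-0.004,0,0,-1],
  ],
)

```text
time_s: 14.87
ee_pos: [0.4922, -0.0474, 0.0869]
eef_rot: [-3.129, 0.005, 1.593]
force: [0.3, 1.0, -3.8]
grip_width: 0.0156
```

>>> servo_tool(
  rows=[
    [0,0,-0.003,0,0,0,-1],
    [0,0,-0.006,0,0,0,-1],
    [0,0,-0.009,0,0,0,-1],
    [0,0,-0.012,0,0,0,-1],
    [0,0,-0.014,0,0,0,-1],
    [0,0,-0.016,0,0,0,-1],
    [0,0,-0.016,0,0,0,-1],
    [0,0,-0.016,0,0,0,-1],
  ],
)

```text
time_s: 15.53
ee_pos: [0.4924, -0.0474, 0.0713]
eef_rot: [-3.13, 0.005, 1.593]
force: [-3.6, 0.5, 4.3]
grip_width: 0.0153
```

```bash
python3 - <<'E'
from h import *
o=ctrl.get_obs(); print(o['ee_pos'],o['eef_rot'],o['force'],o['grip_width'],o['moment'],o['qpos'])
E
```

```text
[ 0.49237267 -0.04744444  0.07133176] [-3.12996235  0.00501601  1.59347899] [-3.58298853  0.49244401  4.29378712] 0.015329940600183485 [-0.03225884  0.55597927 -0.00304757] [-0.16622079  0.34523584  1.8026462  -0.0084273   1.00420845 -0.18431354]
```

>>> servo_tool(
  rows=[
    [-0.0008,0,0,0,0,0.06,-1],
    [-0.0008,0,0,0,0,0.12,-1],
    [-0.0008,0,0,0,0,0.18,-1],
    [-0.0008,0,0,0,0,0.24,-1],
    [-0.0008,0,0,0,0,0.3,-1],
    [-0.0008,0,0,0,0,0.36,-1],
    [-0.0008,0,0,0,0,0.42,-1],
    [-0.0008,0,0,0,0,0.48,-1],
  ],
)

```text
time_s: 16.2
ee_pos: [0.4914, -0.0469, 0.0714]
eef_rot: [-3.13, 0.004, 2.076]
force: [-2.9, 3.7, 1.9]
grip_width: 0.0156
```

```bash
python3 - <<'E'
from h import *
o=ctrl.get_obs(); print(o['ee_pos'],o['eef_rot'],o['force'],o['grip_width'],o['moment'],o['qpos'])
p=wrist('w11')
E
```

```text
[ 0.49143503 -0.04687762  0.07135245] [-3.13012525  0.00394908  2.07624866] [-2.86231025  3.72668777  1.90701307] 0.015567462169241408 [ 1.0307072   0.50050618 -0.10397322] [-0.16369695  0.34130345  1.80810751 -0.01214413  0.99876038 -0.66251883]
```

View pics/w11.png

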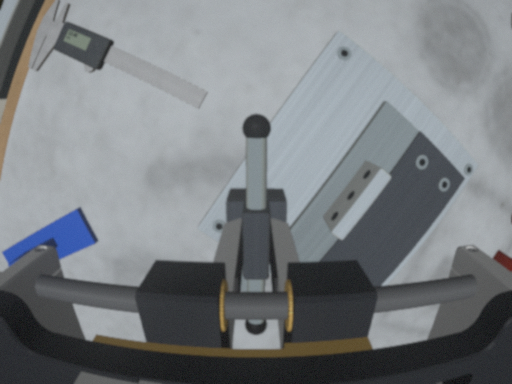

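>>> servo_tool(
  rows=[
    [0,0,0,0,0,0.1,-1],
    [0,0,0,0,0,0.2,-1],
    [0,0,0,0,0,0.3,-1],
    [0,0,0,0,0,0.4,-1],
    [0,0,0,0,0,0.5,-1],
    [0,0,0,0,0,0.6,-1],
    [0,0,0,0,0,0.7,-1],
    [0,0,0,0,0,0.8,-1],
  ],
)

```text
time_s: 16.92
ee_pos: [0.4908, -0.0468, 0.0713]
eef_rot: [-3.13, 0.002, 2.886]
force: [-6.2, -0.4, 4.4]
grip_width: 0.0163
```

```bash
python3 - <<'E'
from h import *
o=ctrl.get_obs(); print(o['ee_pos'],o['eef_rot'],o['force'],o['grip_width'],o['moment'],o['qpos'])
q=cams.camera('scene'); save(q,'s11')
cv2.imwrite('pics/s11z.png',cv2.resize(q['image'][150:260,210:340,::-1],None,fx=5,fy=5,interpolation=2))
E
```

```text
[ 0.49083443 -0.04679764  0.07133883] [-3.12990180e+00  2.41981818e-03  2.88578977e+00] [-6.15764927 -0.37477209  4.38349034] 0.016310989420894647 [ 0.08570237  1.27016798 -0.14506076] [-0.16282541  0.33603826  1.81551776 -0.01420389  0.98875906 -1.47000393]
```

View pics/s11z.png

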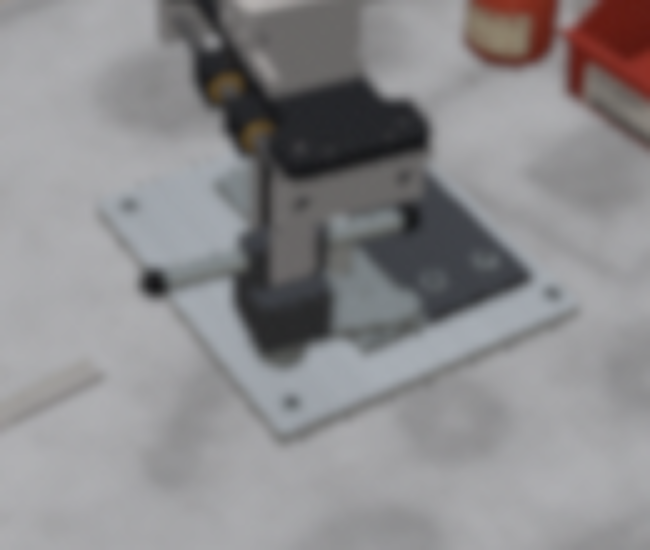

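>>> servo_tool(
  rows=[
    [0.0005,0,0,0,0,0.06,-1],
    [0.0005,0,0,0,0,0.12,-1],
    [0.0005,0,0,0,0,0.17,-1],
    [0.0005,0,0,0,0,0.2,-1],
    [0.0005,0,0,0,0,0.22,-1],
    [0.0005,0,0,0,0,0.24,-1],
    [0.0005,0,0,0,0,0.25,-1],
    [0.0005,0,0,0,0,0.25,-1],
  ],
)

```text
time_s: 17.63
ee_pos: [0.4907, -0.0469, 0.0713]
eef_rot: [-3.13, 0.001, -3.139]
force: [-5.9, -1.5, 3.8]
grip_width: 0.0152
```

```bash
python3 - <<'E'
from h import *
o=ctrl.get_obs(); print(o['ee_pos'],o['eef_rot'],o['force'],o['grip_width'],o['moment'],o['qpos'])
p=wrist('w12'); q=cams.camera('scene'); save(q,'s12')
cv2.imwrite('pics/s12z.png',cv2.resize(q['image'][150:260,210:340,::-1],None,fx=5,fy=5,interpolation=2))
E
```

```text
[ 0.49074846 -0.04689943  0.07133902] [-3.12982191e+00  9.57150770e-04 -3.13882787e+00] [-5.94532364 -1.53577854  3.75085586] 0.015248681366676058 [-0.09207582  1.27073722 -0.09779275] [-0.16328595  0.33504566  1.81690295 -0.01372555  0.98679773 -1.72928987]
```

View pics/s12z.png

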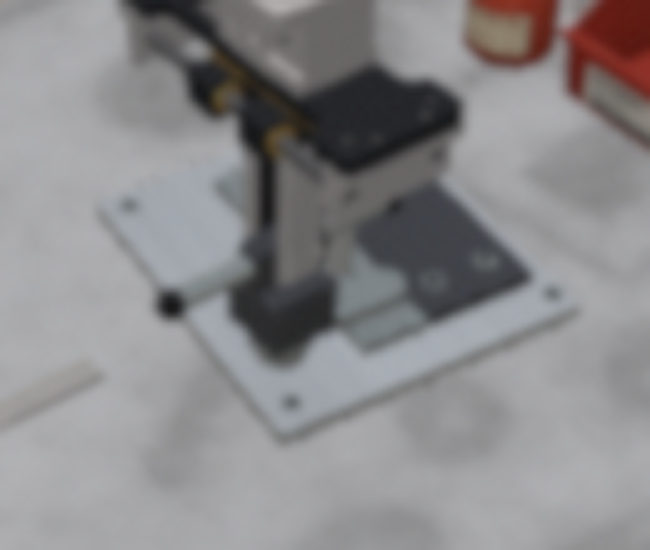

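View pics/w12.png

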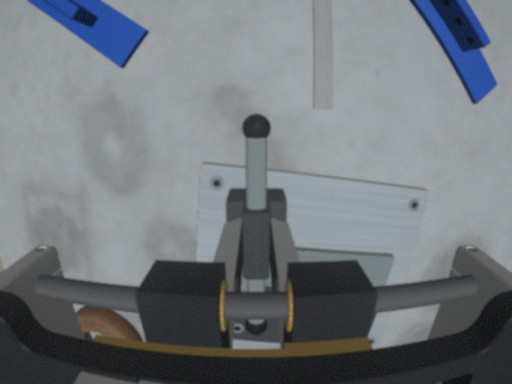

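>>> servo_tool(
  rows=[
    [0,0,0,0,0,0.01,-1],
    [0,0,0,0,0,0.02,-1],
    [0,0,0,0,0,0.03,-1],
    [0,0,0,0,0,0.04,-1],
    [0,0,0,0,0,0.05,-1],
    [0,0,0,0,0,0.06,-1],
    [0,0,0,0,0,0.06,-1],
    [0,0,0,0,0,0.06,-1],
  ],
)

```text
time_s: 18.4
ee_pos: [0.4906, -0.047, 0.0713]
eef_rot: [-3.13, 0.0, -3.079]
force: [-5.2, -3.8, 3.4]
grip_width: 0.0157
```

```bash
python3 - <<'E'
from h import *
o=ctrl.get_obs(); print(o['ee_pos'],o['eef_rot'],o['force'],o['grip_width'],o['moment'],o['qpos'][5])
E
```

```text
[ 0.49056232 -0.04702995  0.07134526] [-3.12964523e+00  4.45495939e-04 -3.07900990e+00] [-5.20813529 -3.78687034  3.43801071] 0.015683510612878253 [-0.39712023  1.11985361 -0.16059749] -1.7893169501980208
```

>>> servo_tool(
  rows=[
    [0,0,0,0,0,0.01,-1],
    [0,0,0,0,0,0.02,-1],
    [0,0,0,0,0,0.03,-1],
    [0,0,0,0,0,0.04,-1],
    [0,0,0,0,0,0.05,-1],
    [0,0,0,0,0,0.05,-1],
    [0,0,0,0,0,0.05,-1],
    [0,0,0,0,0,0.05,-1],
  ],
)

```text
time_s: 19.07
ee_pos: [0.4905, -0.0471, 0.0714]
eef_rot: [-3.13, 0.0, -3.029]
force: [-3.8, -3.4, 2.2]
grip_width: 0.0154
```

```bash
python3 - <<'E'
from h import *
o=ctrl.get_obs(); print(o['ee_pos'],o['eef_rot'],o['force'],o['grip_width'],o['moment'],o['qpos'][5])
q=cams.camera('scene'); save(q,'s13')
cv2.imwrite('pics/s13z.png',cv2.resize(q['image'][150:260,210:340,::-1],None,fx=5,fy=5,interpolation=2))
q=cams.camera('side'); save(q,'d13')
cv2.imwrite('pics/d13z.png',cv2.resize(q['image'][160:270,220:350,::-1],None,fx=5,fy=5,interpolation=2))
E
```

```text
[ 0.49051698 -0.04708807  0.07135447] [-3.12974196e+00  3.56347566e-04 -3.02888276e+00] [-3.79740893 -3.3667373   2.19480872] 0.015437525411953455 [-0.46727341  0.91948045 -0.65064965] -1.8398602622130849
```

View pics/s13z.png

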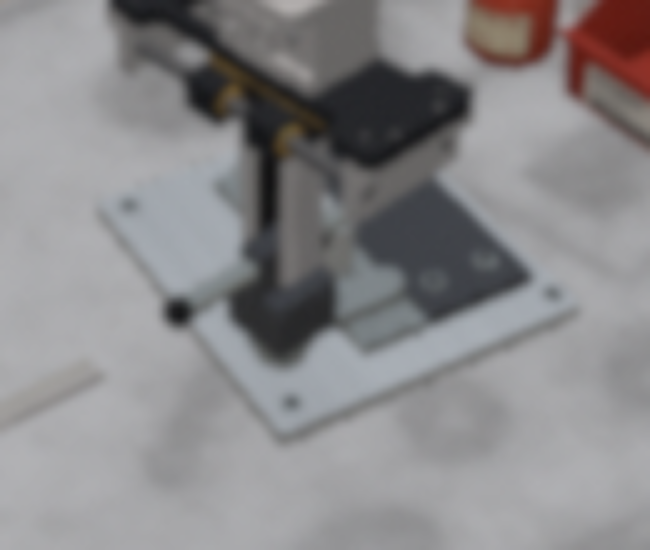

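View pics/d13z.png

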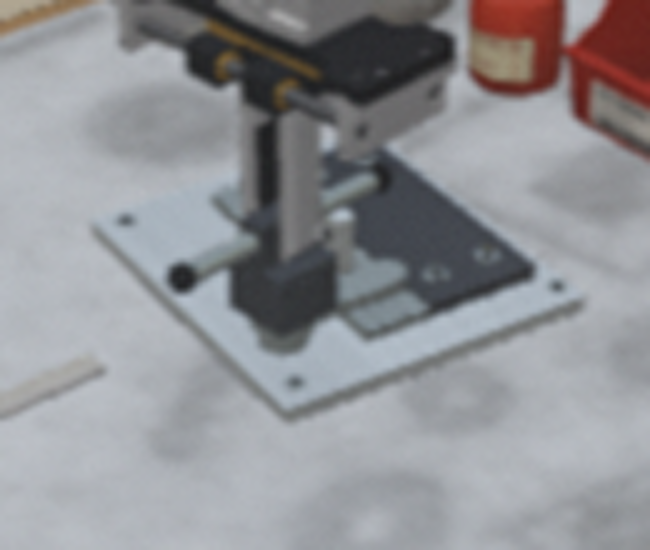

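>>> servo_tool(
  rows=[
    [0,0,0,0,0,0.01,-1],
    [0,0,0,0,0,0.02,-1],
    [0,0,0,0,0,0.03,-1],
    [0,0,0,0,0,0.04,-1],
    [0,0,0,0,0,0.04,-1],
    [0,0,0,0,0,0.04,-1],
    [0,0,0,0,0,0.04,-1],
    [0,0,0,0,0,0.04,-1],
  ],
)

```text
time_s: 19.83
ee_pos: [0.4905, -0.0471, 0.0714]
eef_rot: [-3.13, 0.0, -2.989]
force: [-3.8, -2.1, 2.8]
grip_width: 0.0158
```

```bash
python3 - <<'E'
from h import *
o=ctrl.get_obs(); print(o['ee_pos'],o['eef_rot'],o['force'],o['grip_width'],o['moment'],o['qpos'][5])
E
```

```text
[ 0.49054575 -0.04711942  0.07135605] [-3.12970955e+00  3.87578230e-04 -2.98909903e+00] [-3.79351503 -2.09761622  2.78913707] 0.015771668392372692 [-0.36656313  0.88120522 -0.94350033] -1.8798490707631463
```

>>> servo_tool(
  rows=[
    [0,0,0,0,0,-0.02,-1],
    [0,0,0,0,0,-0.04,-1],
    [0,0,0,0,0,-0.04,-0.2],
    [0,0,0,0,0,-0.04,-0.2],
    [0,0,0,0,0,-0.04,-0.2],
    [0,0,0,0,0,-0.04,-0.2],
    [0,0,0,0,0,-0.04,-0.2],
    [0,0,0,0,0,-0.04,-0.2],
  ],
)

```text
time_s: 20.5
ee_pos: [0.4906, -0.0471, 0.0714]
eef_rot: [-3.13, 0.001, -3.029]
force: [0.5, 0.4, -0.3]
grip_width: 0.0376
```

>>> servo_tool(
  rows=[
    [0,0,0.005,0,0,0,-0.2],
    [0,0,0.015,0,0,0,-0.2],
    [0,0,0.03,0,0,0,-0.2],
    [0,0,0.05,0,0,0,-0.2],
    [0,0,0.07,0,0,0,-0.2],
    [0,0,0.1,0,0,0,-0.2],
    [0,0,0.13,0,0,0,-0.2],
    [-0.02,0,0.15,0,0,0,-0.2],
  ],
)

```text
time_s: 21.17
ee_pos: [0.4722, -0.0472, 0.2249]
eef_rot: [-3.129, 0.004, -3.029]
force: [1.0, -0.1, 0.2]
grip_width: 0.0375
```

```bash
python3 - <<'E'
from h import *
o=ctrl.get_obs(); print(o['ee_pos'],o['eef_rot'],o['force'],o['grip_width'],o['moment'])
p=wrist('w14')
q=cams.camera('side'); save(q,'d14')
cv2.imwrite('pics/d14z.png',cv2.resize(q['image'][160:270,220:350,::-1],None,fx=5,fy=5,interpolation=2))
E
```

```text
[ 0.47222465 -0.04720136  0.22494446] [-3.12869665  0.00418632 -3.0285871 ] [ 1.00750132 -0.10123821  0.16296025] 0.03745710232624589 [ 0.0316154  -0.00809645  0.02294672]
```

View pics/w14.png

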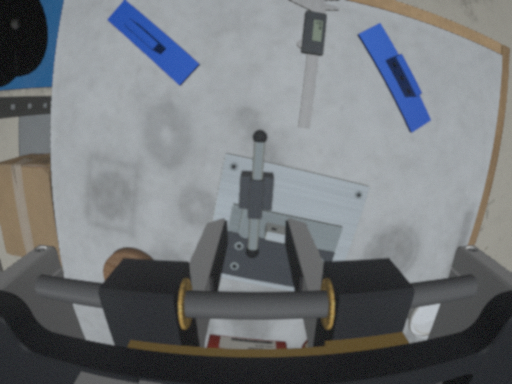

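View pics/d14z.png

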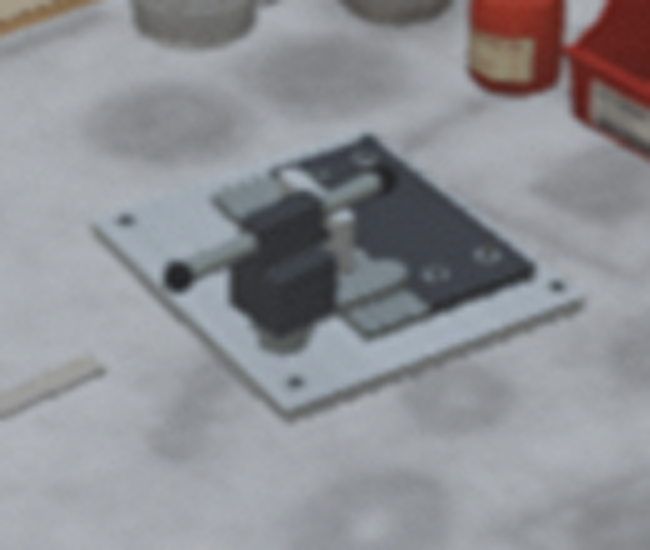

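>>> servo_tool(
  rows=[
    [0.02,-0.01,0,0,0,-0.02,-0.2],
    [0.04,-0.025,0,0,0,-0.04,-0.2],
    [0.06,-0.04,0,0,0,-0.06,-0.2],
    [0.08,-0.055,0,0,0,-0.07,-0.2],
    [0.1,-0.07,0,0,0,-0.08,-0.2],
    [0.12,-0.075,0,0,0,-0.09,-0.2],
    [0.14,-0.075,0,0,0,-0.1,-0.2],
    [0.14,-0.075,0,0,0,-0.1,-0.2],
  ],
)

```text
time_s: 21.93
ee_pos: [0.6125, -0.1225, 0.2237]
eef_rot: [-3.128, 0.005, -3.13]
force: [0.2, 0.4, -0.6]
grip_width: 0.0377
```

```bash
python3 - <<'E'
from h import *
o=ctrl.get_obs(); print(o['ee_pos'],o['eef_rot'],o['force'],o['time_s'])
p=wrist('w15')
for z,n in ((.033,'a'),(.020,'b'),(.05,'c')):
    im=ortho(p,z,.42,.66,-.14,0.12,.0004); cv2.imwrite(f'pics/o15{n}.png',im[:,:,::-1])
E
```

```text
[ 0.61252953 -0.12246284  0.22365891] [-3.12848885  0.00505264 -3.12968349] [ 0.19233052  0.43394797 -0.58770046] 21.9333
```

View pics/o15a.png

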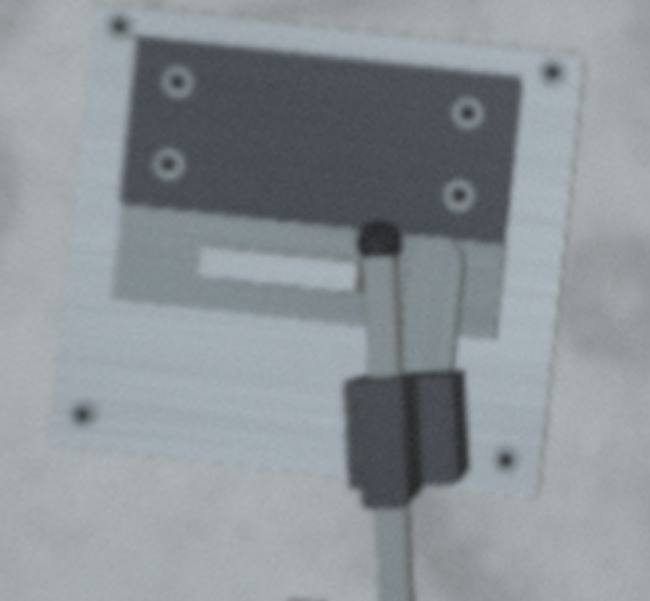

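View pics/o15b.png

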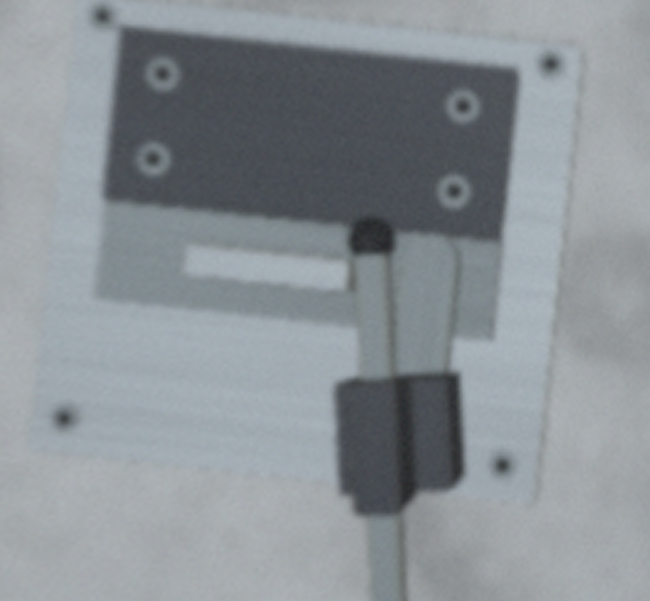

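```bash
python3 - <<'E'
from h import *
p=load('w15'); s=.00025
im=ortho(p,.033,.47,.66,-.14,0.12,s); g=cv2.GaussianBlur(cv2.cvtColor(im,7),(5,5),0).astype(float)
def fit(xa,xb,yl,yr,sg=None):
    pts=[]
    for x in np.arange(xa,xb,.001):
        r=int((.66-x)/s); c0,c1=int((.12-yl)/s),int((.12-yr)/s)
        d=np.diff(g[r-2:r+3,c0:c1].mean(0)); d=np.abs(d) if sg is None else d*sg
        pts.append((x,.12-(c0+d.argmax()+.5)*s))
    pts=np.array(pts); a=np.polyfit(pts[:,0],pts[:,1],1)
    for _ in range(4):
        e=np.abs(pts[:,1]-np.polyval(a,pts[:,0])); k=e<max(.0008,np.median(e)*1.5); a=np.polyfit(pts[k,0],pts[k,1],1)
    print(np.degrees(np.arctan(a[0])).round(2),k.sum(),len(k),np.polyval(a,.55).round(4))
fit(.515,.555,-.058,-.071); fit(.515,.555,-.058,-.071,-1);fit(.515,.555,-.058,-.071,1); fit(.57,.62,-.078,-.096)
E
```

```text
-1.5 25 41 -0.0633
-7.54 39 41 -0.0638
-6.53 40 41 -0.0664
-6.16 51 51 -0.0805
```

```bash
python3 - <<'E'
from h import *
q=cams.camera('scene'); save(q,'s15'); cv2.imwrite('pics/s15z.png',cv2.resize(q['image'][110:350,140:400,::-1],None,fx=3,fy=2.5,interpolation=2))
E
```

```text
(no output)
```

View pics/s15z.png

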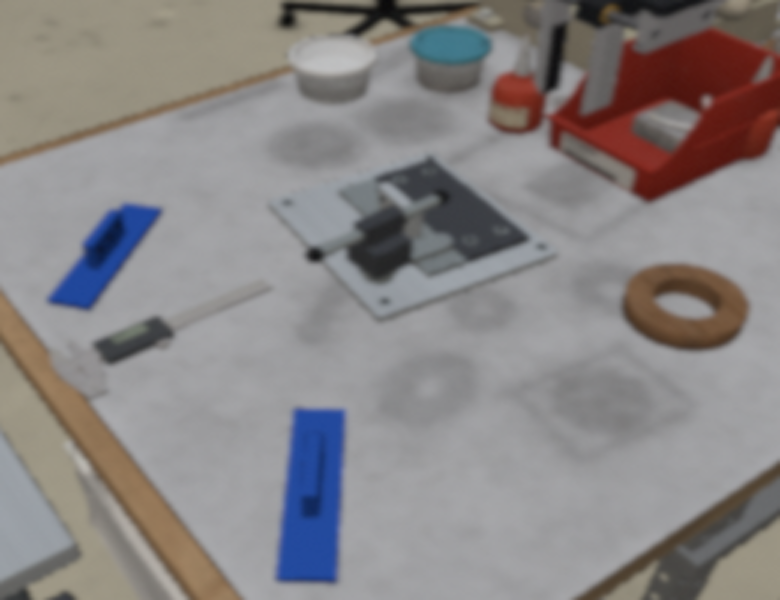

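The tub, ring and blue pieces look unmoved, the gripper is clear of everything, and the work is in place.

```bash
python3 -c "
from station import hand_in
print(hand_in())"
```

```text
the job is handed in; nothing more can be done
None
```

The job is done and handed in at about 22 s of the 58 s allowed. I laid the grey straightedge against the master plate's edge, fitted the tee handle on the clamp shaft, and turned the clamp to its stop. The handle is still on the shaft and the gripper was clear of everything at hand-in.

**Straightedge:** It touches the plate edge with no visible gap, and its ends are even with the plate's to about 0.3 mm.

**Handle:** It is seated, with the hub underside about 33 mm above the bench, and the upward force rose as it bottomed.

**Clamp arm:** The resisting moment rose from about 0.1 to 0.94 N·m as I turned past the play in the bore, so I took it to be at the stop.
- The edge fits at the end put the arm at -6.5° and -7.5° against the plate's -6.2°, so it is square within about 1°.
- A third fit, on a low-contrast edge, gave -1.5°. It matched only 25 of 41 points, so I discarded it.

**Tub, ring and blue look-alikes:** They look unmoved in the last picture.

The scene and side cameras placed the fixture 5–10 mm away in y from where the wrist camera did. I went with the wrist camera, and contact confirmed it.

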